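# Fetch the right profile gauge and hold it up to the finial

### The job

See which marble finial stands on the turntable, the ball-topped or the pointed one. Swing up the flap of that finial's gauge box only (round dome stud on the flap: ball; square pyramid stud: pointed), draw out the flat profile gauge hidden inside, and hold it upright in the air beside the finial, its notched end aimed straight at the stone, level with the middle of the ball or of the spire, about two fingers' breadth away from it. Finish while still holding it there, never touching either finial, with the other box shut and the tools and stones lying about left in place.

Things in the scene. Friction and masses are not known exactly. Their poses are not given: they have to be found in the camera images.
- turntable: round steel turntable, 240 mm across, top face 60 mm above the table, fixed; origin on its axis at table level. Behind it (+x) its grey lift gearbox with a crank, 85 mm high (crank handle up to 118 mm)
- stone_rest: wooden rest block, 130 x 130 mm, 60 mm high, on which the other finial waits; origin: centre of its underside
- ball_finial: ball-topped white marble finial on a rough 86 mm square foot; origin: centre of its underside, z up. It stands at the turntable's centre or on the wooden rest block, which one varies, both 60 mm above the table; 194 mm tall, ball of 33 mm radius
- ball_mid (a point): centre of the ball of the ball finial, 150 mm above its underside
- pointed_finial: pointed white marble finial on a rough 86 mm square foot; origin: centre of its underside, z up. It stands at the turntable's centre or on the wooden rest block, which one varies, both 60 mm above the table; 208 mm tall, the cone tapering from 31 mm radius at 116 mm to the tip
- point_mid (a point): middle of the spire, on the pointed finial's axis 150 mm above its underside, where the spire's radius is about 21 mm
- box_ball: grey steel box 150 x 150 mm, 85 high, walls and floor 5, fixed; left or right. Origin: centre of underside; x to the hinge side. A slot 9 wide along x (cheeks near its ends, up to 40 above table) holds the gauge upright, centre 10 mm to -x of origin; its middle 90 mm is free, 60 mm room each side. Stud on the flap, 50 mm from the hinge: round dome, 44 mm across, 13 mm high, for the ball finial
- box_point: grey steel box 150 x 150 mm, 85 high, walls and floor 5, fixed; left or right. Origin: centre of underside; x to the hinge side. A slot 9 wide along x (cheeks near its ends, up to 40 above table) holds the gauge upright, centre 10 mm to -x of origin; its middle 90 mm is free, 60 mm room each side. Stud on the flap, 50 mm from the hinge: square pyramid, 44 mm wide, 14 mm high, for the pointed finial
- flap_ball (a joint): angle of the flap of box_ball (rad): 0 shut, grows as the flap swings up about the hinge on the box's +x rim, stop at 1.85 (leaning a little past upright). A steel plate 154 x 154 x 4 mm, 0.2 kg; the stiff friction hinge holds it wherever it is left; about 5 N at the bar lifts it
- flap_point (a joint): angle of the flap of box_point (rad): 0 shut, grows as the flap swings up about the hinge on the box's +x rim, stop at 1.85 (leaning a little past upright). A steel plate 154 x 154 x 4 mm, 0.2 kg; the stiff friction hinge holds it wherever it is left; about 5 N at the bar lifts it
- flap_ball_bar (a point): middle of the flap's bar handle: round bar 10 mm thick, 90 mm long, parallel to the hinge, its axis 35 mm off the flap's upper face (124 mm above the table when shut), 125 mm from the hinge line towards the box's -x side; moves with the flap, on its far side when upright (box_ball)
- flap_point_bar (a point): middle of the flap's bar handle: round bar 10 mm thick, 90 mm long, parallel to the hinge, its axis 35 mm off the flap's upper face (124 mm above the table when shut), 125 mm from the hinge line towards the box's -x side; moves with the flap, on its far side when upright (box_point)
- flap_ball_hinge (a point): middle of the hinge line, on the box's +x rim, 77 mm from the box's centre and 85 mm above the table; the line runs along the box's y (box_ball)
- flap_point_hinge (a point): middle of the hinge line, on the box's +x rim, 77 mm from the box's centre and 85 mm above the table; the line runs along the box's y (box_point)
- gauge_ball: flat aluminium gauge, 100 long (x), 6 thick (y), 70 mm high (z), about 150 g, standing in its own box, underside 5 and top edge 75 mm above the table, hidden under the shut flap. Origin: centre of underside; x runs to its notched end 50 mm away, at the start towards the hinge; notch centred 35 mm above the underside: a half circle of 23 mm radius
- gauge_point: flat aluminium gauge, 100 long (x), 6 thick (y), 70 mm high (z), about 150 g, standing in its own box, underside 5 and top edge 75 mm above the table, hidden under the shut flap. Origin: centre of underside; x runs to its notched end 50 mm away, at the start towards the hinge; notch centred 35 mm above the underside: a V, 50 mm wide and 22 mm deep
- mallet: bystander: round beech carving mallet standing on its head, handle up, 92 mm across, 206 mm tall; origin: centre of its underside
- rasp: bystander: half-round steel rasp with wooden handle, 245 mm long (x, from -125 to +120), 20 mm high; lies between the boxes
- straightedge: bystander: boxwood straightedge 200 x 30 x 7 mm, lying between the boxes; origin: centre of its underside
- chisel: bystander: steel stone chisel, about 170 mm long (x), 12 mm high
- offcut_a: bystander: marble offcut 90 x 60 x 40 mm
- offcut_b: bystander: marble offcut 50 x 70 x 28 mm

How it is judged (in metres and radians):
On the way, in this order (a step that is already met when the one before it is completed fails the run):
1. the flap of the box for the finial on the turntable is swung well up (over 1.1 rad) (((horizontal distance between ball_finial and turntable below 0.06 m and value of joint flap_ball above 1.1 rad) or (horizontal distance between pointed_finial and turntable below 0.06 m and value of joint flap_point above 1.1 rad))), for 0.2 s.
2. its gauge is drawn out by the fingers, clear above the box (((horizontal distance between ball_finial and turntable below 0.06 m and height (world z) of gauge_ball above 0.1 m and contact force between gauge_ball and the fingers above 0.5 N) or (horizontal distance between pointed_finial and turntable below 0.06 m and height (world z) of gauge_point above 0.1 m and contact force between gauge_point and the fingers above 0.5 N))), for 0.2 s.
At the end, for the whole second after the job is handed in: The right gauge is held by the fingers, still, upright within 0.2 rad, not touching the stone; in its frame the middle of the ball or spire lies 65 to 140 mm along x, within 22 mm sideways and within 25 mm of the notch height; the other flap is shut (((horizontal distance between ball_finial and turntable below 0.06 m and x of ball_mid in the frame of gauge_ball between 0.065 and 0.14 m and y of ball_mid in the frame of gauge_ball between -0.022 and 0.022 m and z of ball_mid in the frame of gauge_ball between 0.01 and 0.06 m and angle between gauge_ball's own z axis and vertical below 0.2 rad and height (world z) of gauge_ball above 0.14 m and contact force between gauge_ball and the fingers above 1 N and linear speed of gauge_ball below 0.03 m/s and contact force between gauge_ball and ball_finial below 0.2 N and value of joint flap_point below 0.15 rad) or (horizontal distance between pointed_finial and turntable below 0.06 m and x of point_mid in the frame of gauge_point between 0.065 and 0.14 m and y of point_mid in the frame of gauge_point between -0.022 and 0.022 m and z of point_mid in the frame of gauge_point between 0.01 and 0.06 m and angle between gauge_point's own z axis and vertical below 0.2 rad and height (world z) of gauge_point above 0.14 m and contact force between gauge_point and the fingers above 1 N and linear speed of gauge_point below 0.03 m/s and contact force between gauge_point and pointed_finial below 0.2 N and value of joint flap_ball below 0.15 rad))); the arm keeps its last pose, push and grip.
It fails at once if the flap of the box not called for is opened ((horizontal distance between ball_finial and turntable below 0.06 m and value of joint flap_point above 0.2 rad) or (horizontal distance between pointed_finial and turntable below 0.06 m and value of joint flap_ball above 0.2 rad)).
It fails at once if a finial is touched by the gauge or the robot (contact force between any of gauge_ball, gauge_point, the fingers, the arm and ball_finial above 0.3 N or contact force between any of gauge_ball, gauge_point, the fingers, the arm and pointed_finial above 0.3 N).
It fails at once if a finial is shifted by more than 15 mm (distance of any of ball_finial, pointed_finial from where it was at the start of the episode above 0.015 m).
It fails at once if a tool or stone offcut lying about is shifted by more than 30 mm (distance of any of mallet, rasp, straightedge, chisel, offcut_a, offcut_b from where it was at the start of the episode above 0.03 m).
It also fails if it takes over 58 s, if anything falls off the work surface, if the arm or the gripper's body presses on something with over 40 N, if the wrist force passes 120 N, or if a joint passes its speed limit or range.

### The arm

A 6-joint arm with a two-finger parallel gripper is mounted at the origin on the work surface. World frame = base frame: x ahead of the robot, y to its left, z up, the work surface at z = 0. Lengths are in mm, angles in rad, forces in N, time in s.
With the tool pointing down it reaches from about 400 to 925 mm from the base axis. Payload 12.5 kg.
Tool frame: the origin (TCP) lies at the very end of the fingers, on their centre line; the grasp point (between the pads) lies 19 mm behind it; z points along the fingers, y is the direction in which the jaws open and shut (so a half turn about z gives the same grasp; the last joint's range is limited). The gripper opens to 95 mm and grips with 3 to 60 N. Pads are 20 mm wide; open, the fingers measure 119 mm over their backs; the gripper's body (75 mm by 180 mm) begins 59 mm behind the grasp point.
Start: joints at [1.054, 0.491, 1.559, -0, 1.092, -0.106], TCP at [249.575, 573.026, 214.661] pointing down, gripper open.
Joint ranges: [-3.1, 3.1], [-0.84, 2.19], [0.05, 2.79], [-1.13, 4.28], [0.06, 2.93], [-2.69, 2.69]. Speed limits (rad/s): [2.22, 2.22, 2.79, 3.14, 3.14, 3.14].

### API

Orientations are given as [roll, pitch, yaw] about the fixed x, y, z axes, in that order (R = Rz(yaw) Ry(pitch) Rx(roll)).
In Python, from cell import env gives the robot as it stands. The module is installed in compiled form; this text tells all that it offers.
- The arm moves only by the tool arm_command, never from a script. Its argument "deltas" is a list that holds one entry, the list of rows, each a list of 5 numbers: the closure, from 0 (fully open) to 1 (shut), then the shift along the world's x, y, z as a fraction of full scale, then the turn about the world's z as a fraction of full scale. In form: [[[grip, dx, dy, dz, twist], ...]]. A call has 1 to 12 rows; each row shifts and turns the pose as measured when the row begins; what a row does not reach is not made up. Full scale, the value 1, is 100 mm for a shift and pi/4 rad for a turn. A row lasts 1/12 s, in which the tool goes at most 41.7 mm and 7.16 degrees, less where a joint would pass 70% of its speed; a pose out of reach is approached as far as the arm can. A call with a number of a shift or a turn outside -1 to 1 is refused whole. A call with a gripper value outside its range is refused whole. The fingers move at their own pace and stop on an object; the grip force is fixed at half the most. Time passes only in rows, so rows that do not move let the fingers close. It gives the time, the measured TCP pose, the force and the opening at its end, in the units of the state.
- env.state(): the state, without advancing time (a new reading comes with each control period).
- env.read_camera(name): name is "scene" or "top"; returns a dict with "frame" (400x640x3 uint8, red, green, blue), "fx", "fy", "cx", "cy" (pixels), "k1" (the pictures are not rectified: a ray, as slopes to the right and down, at radius r is drawn at 1 + k1 r^2 times it, then the intrinsics apply), "R" (3x3) and "t" (3): a world point X has camera coordinates R X + t. Camera axes: x right, y down, z forward; pixel columns grow to the right and rows downward; lengths in mm; the calibration is good to about 2 mm. A picture is of the moment at which its call begins. There is no depth.
- env.job_done(): hands the job in, once; it reports no verdict.
The state is a dict: "t": time; "joints": joint angles; "qvel": joint speeds; "tau": joint torques, N m; "eef_pos": TCP position; "tcp_rot": TCP orientation; "ft_force": force on the tool from outside, world axes, zero at the start; "moment": the same for the moment, N m; "opening": opening from 0.0 (shut) to 1.0 (fully open).
Only numpy, scipy, OpenCV 4.12 (cv2) and the standard library are available. Lean on these libraries where they do the work, as an engineer would, in place of code of your own. Each camera call takes 0.05 s, during which the arm holds its last target.

## Working session

There is one attempt and no reset: what is moved stays moved. The work goes in short steps, Python scripts to look and compute and a tool call to move; the robot and the scene stay as the last step left them, time stands still between calls to the robot, and variables do not carry over. Pictures are saved under pics/ and viewed, and the job is handed in when it is done.

Besides the shell and the picture viewer there is one more tool, called after "Call:" by a JSON object that holds its "op" and its "data". arm_command: Moves the arm, as the interface text tells. Its arguments: {"type":"object","properties":{"deltas":{"type":"array","items":{"type":"array","items":{"type":"array","items":{"type":"number","minimum":-1,"maximum":1}}}}},"required":["deltas"]}

```bash
mkdir -p pics; cat > h.py <<'E'
import numpy as np, cv2
from cell import env
def cam(n):
    c=env.read_camera(n); np.save(f'/tmp/{n}.npy',c,allow_pickle=True); return c
def load(n): return np.load(f'/tmp/{n}.npy',allow_pickle=True).item()
def K(c): return np.array([[c['fx'],0,c['cx']],[0,c['fy'],c['cy']],[0,0,1.]])
def proj(c,X):
    X=np.atleast_2d(np.array(X,float)); p=X@np.array(c['R']).T+c['t']
    s=p[:,:2]/p[:,2:]; r2=(s**2).sum(1,keepdims=True); s=s*(1+c['k1']*r2)
    return s*[c['fx'],c['fy']]+[c['cx'],c['cy']]
def ray(c,u,v):
    s=cv2.undistortPoints(np.array([[[u,v]]],float),K(c),np.array([c['k1'],0,0,0,0.]))[0,0]
    R=np.array(c['R']); o=-R.T@np.array(c['t']); d=R.T@np.array([s[0],s[1],1]); return o,d
def atz(c,u,v,z):
    o,d=ray(c,u,v); return o+d*(z-o[2])/d[2]
def save(c,name,box=None,k=1):
    f=c['frame'][:,:,::-1]
    if box: f=f[box[1]:box[3],box[0]:box[2]]
    f=cv2.resize(f,None,fx=k,fy=k,interpolation=cv2.INTER_CUBIC); cv2.imwrite('pics/'+name,f)
E
python3 - <<'E'
from h import *
for n in('scene','top'):
    c=cam(n); save(c,n+'0.png',k=1.25); print(n,c['fx'],c['k1'],-np.array(c['R']).T@c['t'])
s=env.state();print(s)
E
```

```text
scene 516.2519506481771 -0.0066736700826683535 [1604.39097238 -799.75569171 1329.474916  ]
top 431.26878800944763 -0.06256060530392746 [ 389.92872184  -29.77328792 1780.16712911]
{'t': 0.1, 'joints': array([ 1.05442084e+00,  4.91492182e-01,  1.55938194e+00,  4.56304315e-06,
        1.09168642e+00, -1.05610451e-01]), 'qvel': array([-0.00177564, -0.00193332, -0.00121843, -0.00116367,  0.0002213 ,
        0.00165405]), 'tau': array([ 3.47335808e-03, -6.13626480e+01, -2.58613050e+01,  6.93929032e-02,
        4.70562279e-02, -8.62302613e-05]), 'eef_pos': array([249.45021641, 572.83488965, 214.12685445]), 'tcp_rot': array([-3.14063059e+00, -1.06053535e-04,  2.73082546e+00]), 'ft_force': array([ 0.05648128, -0.64070286, -0.50144248]), 'moment': array([ 0.08410098, -0.02695009,  0.04272366]), 'opening': 0.9996799415635628}
```

View pics/scene0.png

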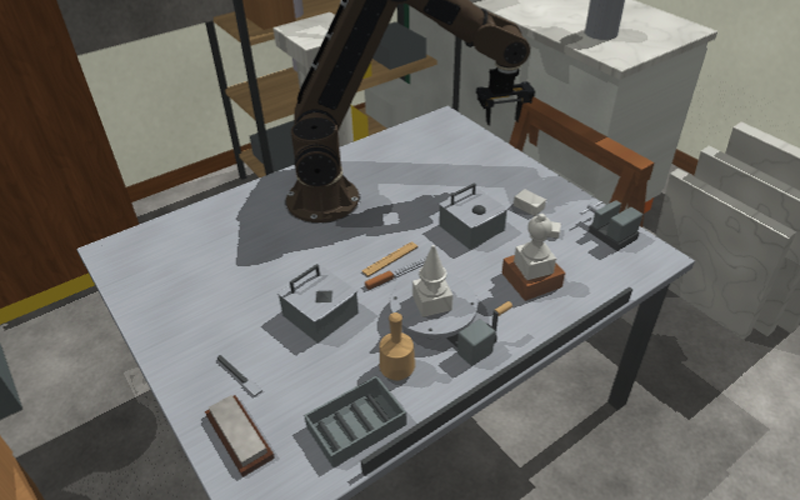

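View pics/top0.png

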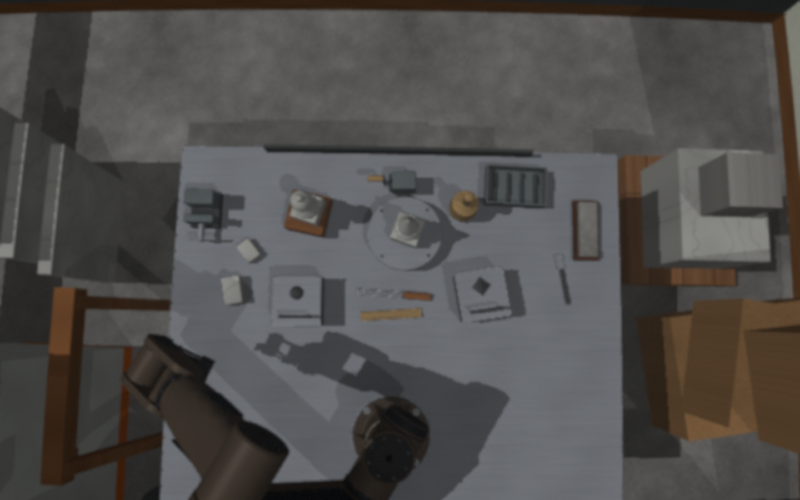

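The scene picture shows the pointed finial on the turntable at about (432,275), and the ball finial on the rest at (538,245). The pyramid-stud box is at about (320,300) in the scene view and (482,294) in the top view, which is the robot's right (-y). I'll zoom in to measure both.

```bash
python3 - <<'E'
from h import *
c=load('top'); save(c,'t1.png',(340,195,430,275),8.8); save(c,'t2.png',(280,145,370,225),8.8)
c=load('scene'); save(c,'s1.png',(210,200,310,275),8)
save(c,'s2.png',(290,180,410,290),5.4)
E
```

```text
(no output)
```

View pics/t1.png

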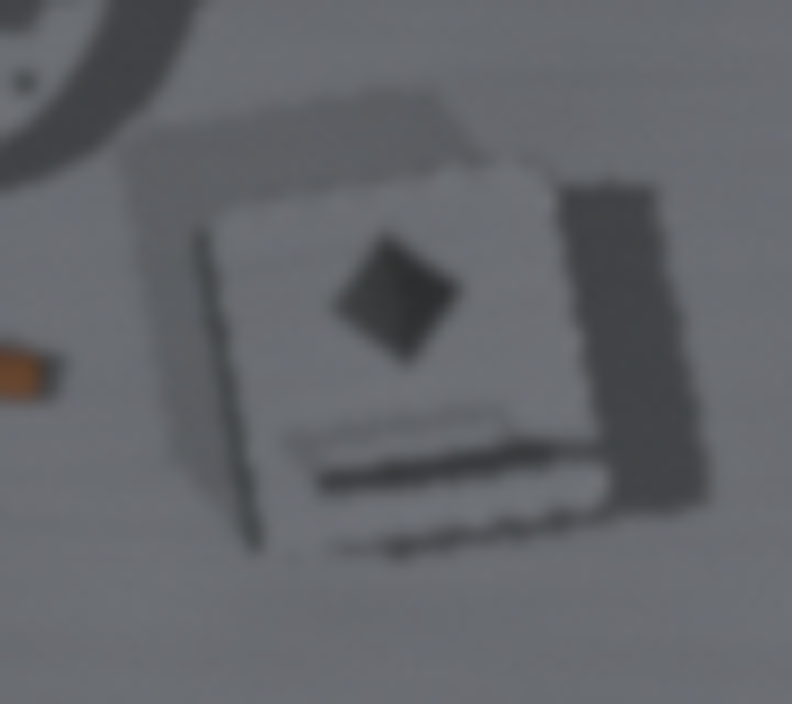

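View pics/t2.png

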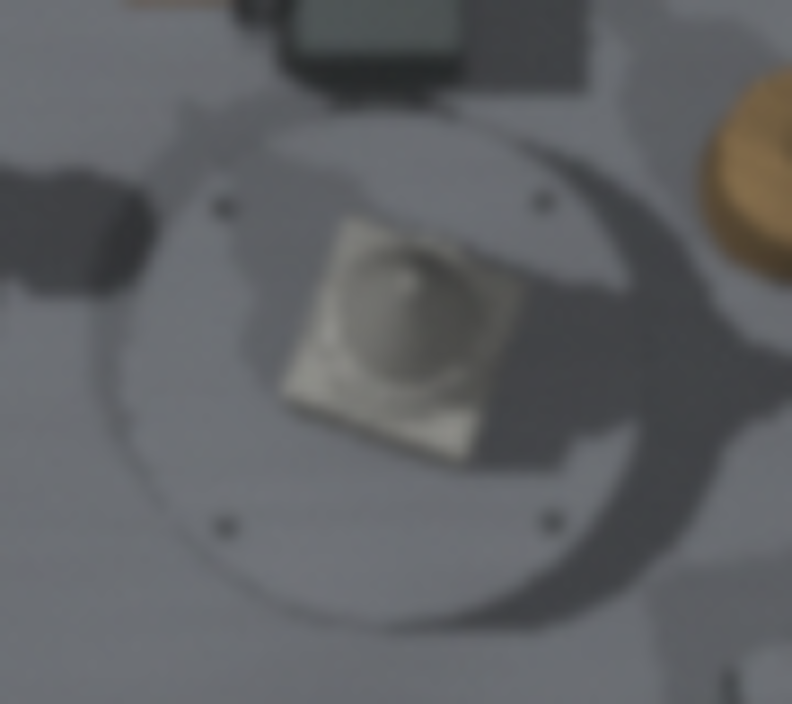

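View pics/s1.png

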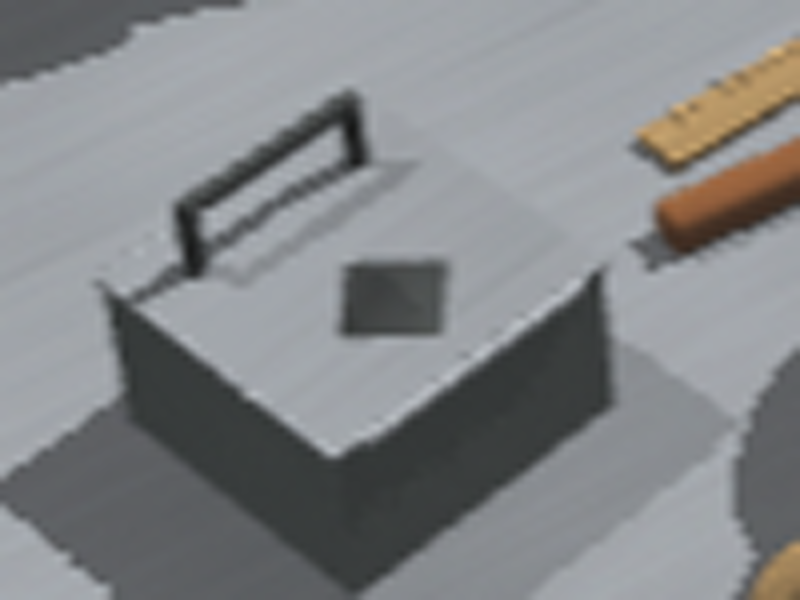

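View pics/s2.png

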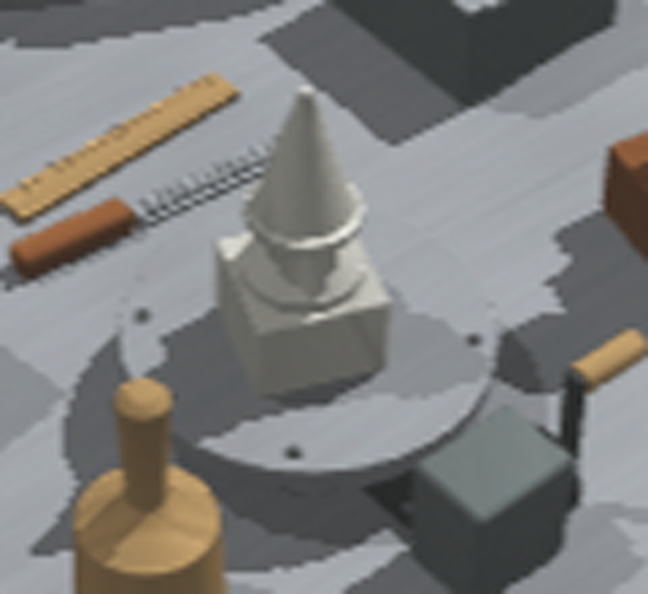

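```bash
cat >> h.py <<'E'
def fit(obs,x0):
    from scipy.optimize import least_squares
    cs={n:load(n) for n in('scene','top')}
    def res(p):
        r=[]
        co,si=np.cos(p[2]),np.sin(p[2])
        for n,L,uv in obs:
            X=[p[0]+co*L[0]-si*L[1],p[1]+si*L[0]+co*L[1],L[2]]
            r+=list((proj(cs[n],X)[0]-uv))
        return np.array(r)
    s=least_squares(res,x0,loss='soft_l1'); return s.x,res(s.x).reshape(-1,2)
E
python3 - <<'E'
from h import *
T=lambda u,v:np.array([340+u/8.8-.5,195+v/8.8-.5]); S=lambda u,v:np.array([210+u/8-.5,200+v/8-.5])
h=77
obs=[('top',(h,h,89),T(210,213)),('top',(h,-h,89),T(545,165)),('top',(-h,-h,89),T(608,510)),('top',(-h,h,89),T(262,553)),
('scene',(h,h,89),S(603,265)),('scene',(h,-h,89),S(335,458)),('scene',(-h,-h,89),S(100,285)),
('scene',(-48,-45,124),S(182,208)),('scene',(-48,45,124),S(350,95)),
('scene',(75,-75,0),S(355,592)),('scene',(75,75,0),S(612,405))]
p,r=fit(obs,[500,-250,0.1]);print(p,r.round(2))
T=lambda u,v:np.array([280+u/8.8-.5,145+v/8.8-.5]); S=lambda u,v:np.array([290+u/5.4-.5,180+v/5.4-.5])
# turntable screws etc; finial: tip z=268
obs=[('top',(0,0,268),T(407,283)),('scene',(0,0,268),S(306,88)),
]
for L in((43,43),(43,-43),(-43,-43),(-43,43)): pass
q,r=fit([*obs,('top',(-43,-43,94),T(467,462)),('top',(-43,43,94),T(283,397))],[650,-60,-.3]);print(q,r.round(2))
ct=load('top')
scr=np.mean([atz(ct,*T(u,v),60) for u,v in((223,208),(543,203),(552,522),(226,527))],0);print('screws',scr)
print('tip tri'); 
cs=load('scene'); o1,d1=ray(ct,*T(407,283)); o2,d2=ray(cs,*S(306,88))
d1/=np.linalg.norm(d1);d2/=np.linalg.norm(d2)
ab=np.linalg.lstsq(np.c_[d1,-d2],o2-o1,rcond=None)[0]; print(o1+d1*ab[0],o2+d2*ab[1])
E
```

```text
[ 4.55534211e+02 -2.77498921e+02  1.75660607e-01] [[-0.12  0.61]
 [ 0.45  0.12]
 [ 0.05 -0.14]
 [ 0.37  1.04]
 [ 0.97 -0.37]
 [-0.44  0.25]
 [-0.57 -1.27]
 [ 0.66  0.2 ]
 [ 0.27  0.91]
 [ 0.01  0.81]
 [ 0.64  0.1 ]]
[ 6.54925868e+02 -3.78194306e+01 -3.26076200e-01] [[ 0.37 -0.52]
 [ 0.37  0.32]
 [-0.32  0.57]
 [ 0.1   0.56]]
screws [651.32096409 -28.66680398  60.        ]
tip tri
[653.10764186 -36.55949128 267.55150994] [652.53778938 -37.40383915 267.45614979]
```

The box_point pose is about (455.5, -277.5) with yaw 0.176, and the spire axis is about (653, -37). That puts the bar near (408, -286, 124). I'll go there on a high arc.

Call:
{"op": "arm_command", "data": {"deltas": [[[0,0.1,-0.15,0.25,-0.15],[0,0.19,-0.3,0.15,-0.15],[0,0.19,-0.3,0.15,-0.15],[0,0.19,-0.3,0.15,-0.15],[0,0.19,-0.3,0.15,-0.15],[0,0.19,-0.3,0.15,-0.15],[0,0.19,-0.3,0.15,-0.15],[0,0.19,-0.3,0.1,-0.15],[0,0.19,-0.3,0.1,0],[0,0.19,-0.3,0.0,0],[0,0.08,-0.38,0,0],[0,0.08,-0.38,0,0]]]}}

```text
t: 1.1
eef_pos: [448.6, 198.8, 350.2]
tcp_rot: [-3.133, -0.001, 1.749]
ft_force: [1.2, 0.2, -1.3]
opening: 1.0
```

Call:
{"op": "arm_command", "data": {"deltas": [[[0,0.05,-0.38,0,0],[0,0.05,-0.38,0,0],[0,0.05,-0.38,0,0],[0,0.03,-0.38,0,0],[0,0,-0.38,0,0],[0,-0.02,-0.38,0,0],[0,-0.05,-0.38,0,0],[0,-0.1,-0.38,0,0],[0,-0.1,-0.38,-0.1,0],[0,-0.13,-0.35,-0.15,0],[0,-0.13,-0.35,-0.15,0],[0,-0.1,-0.3,-0.2,0]]]}}

```text
t: 2.1
eef_pos: [400.0, -265.4, 290.0]
tcp_rot: [-3.136, 0.003, 1.749]
ft_force: [1.8, 0.0, -1.1]
opening: 0.999
```

Call:
{"op": "arm_command", "data": {"deltas": [[[0,0.05,-0.12,-0.3,0],[0,0.02,-0.05,-0.3,0],[0,0,0,-0.25,0],[0,0,0,0,0],[0,0,0,0,0]]]}}

```text
t: 2.52
eef_pos: [402.6, -288.9, 198.3]
tcp_rot: [-3.132, -0.001, 1.74]
ft_force: [-0.8, -0.5, 0.6]
opening: 0.999
```

```bash
python3 - <<'E'
from h import *
for n in('scene','top'): cam(n)
c=load('top'); save(c,'t3.png',(340,195,430,275),8.8)
c=load('scene'); save(c,'s3.png',(190,130,330,290),3.7)
s=env.state();print(s['eef_pos'],s['tcp_rot'])
E
```

```text
[ 402.97611741 -288.83926043  199.32012405] [-3.13327685e+00  8.66610841e-04  1.74049808e+00]
```

View pics/s3.png

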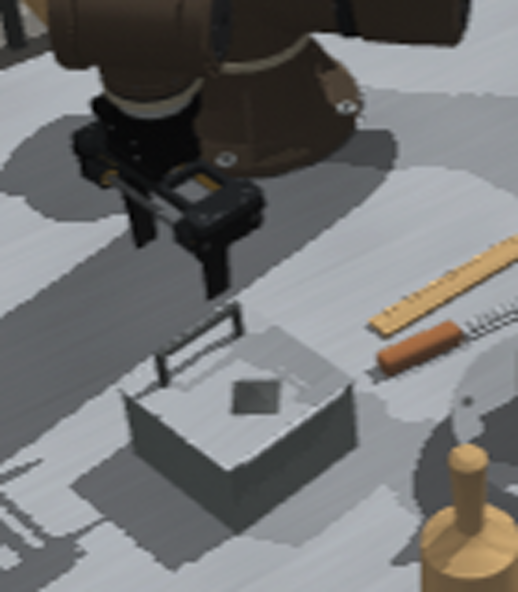

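View pics/t3.png

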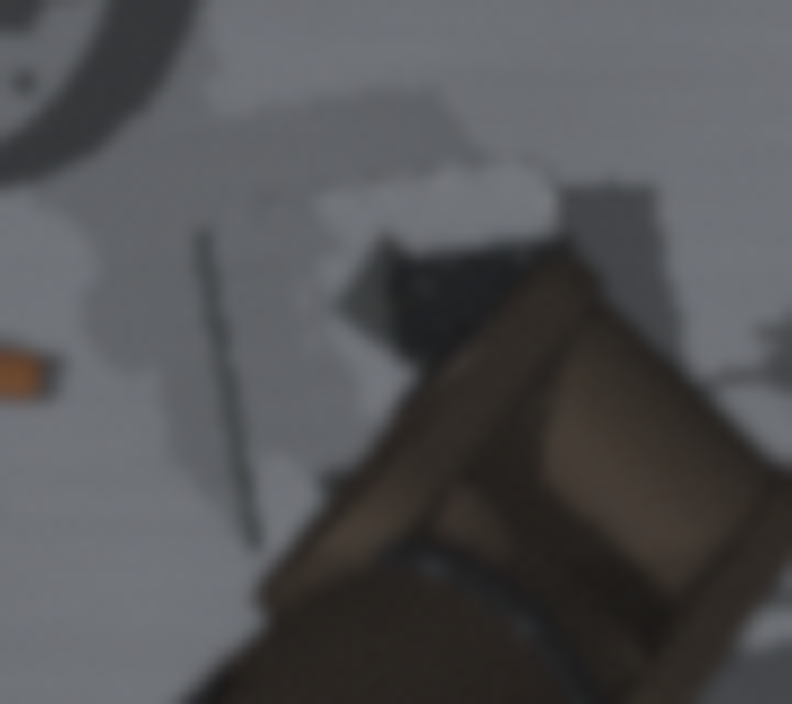

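The jaws straddle the bar, which is at about (200,340) in the crop. I'll shift slightly, partly close, descend and then grip.

Call:
{"op": "arm_command", "data": {"deltas": [[[0.4,0.05,0.03,-0.2,0],[0.4,0,0,-0.3,0.01],[0.4,0,0,-0.25,0],[0.4,0,0,-0.1,0],[0.4,0,0,0,0]]]}}

```text
t: 3.03
eef_pos: [412.8, -287.0, 121.0]
tcp_rot: [3.139, 0.015, 1.752]
ft_force: [0.4, 1.4, -0.6]
opening: 0.709
```

Call:
{"op": "arm_command", "data": {"deltas": [[[0.4,-0.03,0,-0.1,0],[0.4,0,0,-0.05,0],[0.4,0,0,0,0],[1,0,0,0,0],[1,0,0,0,0],[1,0,0,0,0],[1,0,0,0,0],[1,0,0,0,0]]]}}

```text
t: 3.7
eef_pos: [413.9, -288.8, 114.4]
tcp_rot: [3.131, 0.025, 1.755]
ft_force: [-0.0, 0.3, -0.3]
opening: 0.309
```

```bash
python3 - <<'E'
from h import *
for n in('scene',): cam(n)
c=load('scene'); save(c,'s4.png',(190,130,330,290),3.7)
s=env.state();print(s['eef_pos'],s['tcp_rot'],s['opening'])
E
```

```text
[ 413.91246065 -288.75039388  114.3843534 ] [3.13118489 0.02504346 1.7545723 ] 0.2636841596778622
```

View pics/s4.png

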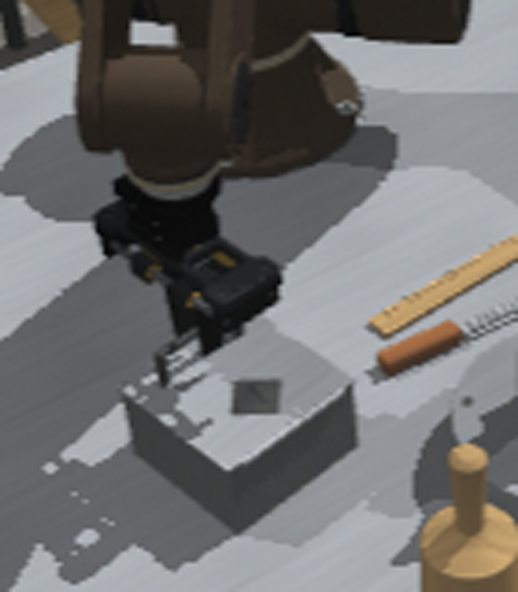

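```bash
python3 - <<'E'
from h import *
s=env.state();print(s['joints'],s['qvel'],s['ft_force'],s['moment'])
E
```

```text
[-0.73633308  0.45200534  1.97382224 -0.0108243   0.68956288 -0.91197836] [ 3.34717806e-04  6.13188046e-03  3.71866498e-03 -7.71073239e-05
 -4.12851131e-03 -1.10335774e-04] [-0.71071338 -0.27915451  0.29083311] [-0.05046762  0.05341728  0.04834894]
```

Call:
{"op": "arm_command", "data": {"deltas": [[[0.7,0,0,-0.05,0],[0.7,0,0,0,0],[0.7,0,0,0,0]]]}}

```text
t: 4.0
eef_pos: [413.9, -288.8, 109.0]
tcp_rot: [3.131, 0.025, 1.754]
ft_force: [-0.4, 1.1, 0.6]
opening: 0.3
```

```bash
python3 - <<'E'
from h import *
s=env.state();print(s['eef_pos'],s['tcp_rot'],s['joints'],s['qvel'],s['ft_force'],s['moment'])
E
```

```text
[ 413.94547395 -288.79696665  109.02704693] [3.13105275 0.02522997 1.75449541] [-0.73635267  0.46060559  1.97856869 -0.01102134  0.67598903 -0.9116782 ] [-4.75036747e-05  1.14621551e-02  7.07220443e-03  1.26891392e-03
 -9.42541860e-03  1.18451410e-04] [-0.36113635  1.11565339  0.62967568] [-0.11833077  0.06611803 -0.04707286]
```

Call:
{"op": "arm_command", "data": {"deltas": [[[0.7,-0.05,0.0,-0.03,0],[0.8,0,0,0,0],[1,0,0,0,0],[1,0,0,0,0],[1,0,0,0,0],[1,0,0,0,0],[1,0,0,0,0]]]}}

```text
t: 4.58
eef_pos: [409.7, -288.4, 105.2]
tcp_rot: [3.129, 0.025, 1.754]
ft_force: [-2.4, -2.1, 0.2]
opening: 0.094
```

Opening 0.094 is about 9 mm, so the bar is gripped. I'll lift along the arc in small steps.

Call:
{"op": "arm_command", "data": {"deltas": [[[1,0.065,0.01,0.17,0],[1,0.085,0.015,0.16,0],[1,0.11,0.02,0.145,0]]]}}

```text
t: 4.83
eef_pos: [432.9, -284.0, 151.0]
tcp_rot: [3.136, 0.02, 1.753]
ft_force: [-2.0, -3.2, -4.1]
opening: 0.096
```

```bash
cat >> h.py <<'E'
def arc():
    s=env.state(); e=s['eef_pos']; d=np.array([np.cos(.176),np.sin(.176)]); h=np.array([455.5,-277.5])+77*d
    X=(e[:2]-h)@d; Z=e[2]+19-85; print('X',X,'Z',Z,'r',np.hypot(X,Z),'phi',np.degrees(np.arctan2(Z,-X)),'theta',np.arctan2(Z,-X)-.302,'lat',(e[:2]-h)@[-d[1],d[0]],'F',s['ft_force'],'op',s['opening'],s['tcp_rot'])
E
python3 -c "
from h import *
arc()"
```

```text
X -100.34512185220687 Z 84.98288397418486 r 131.49613700829394 phi 40.261462523480155 theta 0.4006950827030335 lat -2.4392796102103453 F [-1.97476298 -3.22701082 -4.07035194] op 0.09635003539737015 [3.13557353 0.02046835 1.75304886]
```

Call:
{"op": "arm_command", "data": {"deltas": [[[1,0.16,0.03,0.16,0],[1,0.185,0.033,0.13,0],[1,0.2,0.036,0.095,0],[1,0.22,0.038,0.06,0]]]}}

```text
t: 5.17
eef_pos: [506.4, -270.6, 198.9]
tcp_rot: [-3.138, 0.019, 1.752]
ft_force: [-2.3, -1.8, -8.8]
opening: 0.096
```

```bash
python3 -c "
from h import *
arc()"
```

```text
X -25.65896483565316 Z 132.8741449876618 r 135.32893586605732 phi 79.07030030082679 theta 1.0780370807900903 lat -2.0747420260779643 F [-2.34216329 -1.83020929 -8.79822457] op 0.0962142015424702 [-3.13836524  0.01872948  1.7517332 ]
```

Call:
{"op": "arm_command", "data": {"deltas": [[[1,0.22,0.04,0.0,0],[1,0.22,0.04,-0.03,0],[1,0.22,0.038,-0.06,0],[1,0.11,0.02,-0.05,0],[1,0,0,0,0]]]}}

```text
t: 5.58
eef_pos: [587.7, -255.7, 188.5]
tcp_rot: [-3.138, 0.022, 1.753]
ft_force: [2.1, -1.5, -0.9]
opening: 0.098
```

```bash
python3 - <<'E'
from h import *
arc()
for n in('scene','top'): cam(n)
c=load('scene'); save(c,'s5.png',(190,130,400,290),3.7)
c=load('top'); save(c,'t5.png',(320,175,440,285),5)
E
```

```text
X 56.92674777277992 Z 122.49856001056679 r 135.07979795901434 phi 114.92493437831656 theta 1.7038184975400466 lat -1.6999100972019026 F [ 2.06977006 -1.4847039  -0.86164676] op 0.09758982634418129 [-3.13771365  0.02175085  1.7534279 ]
```

View pics/s5.png

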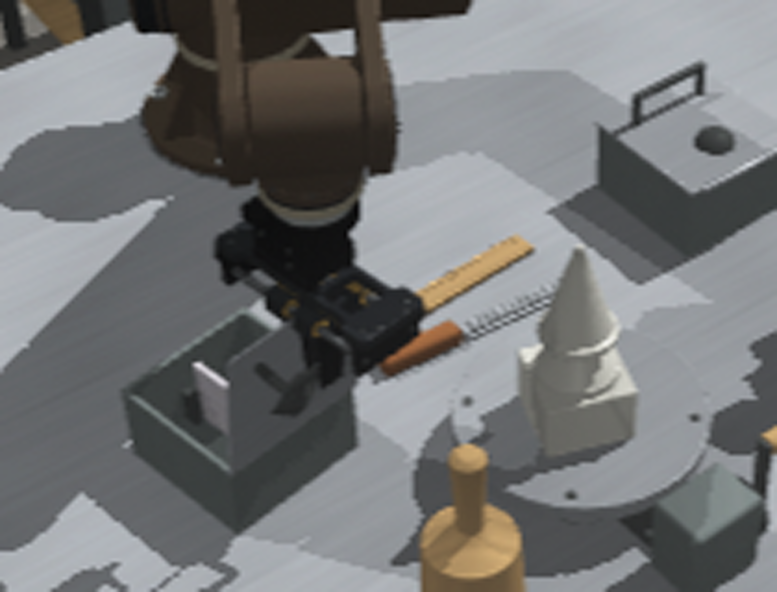

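View pics/t5.png

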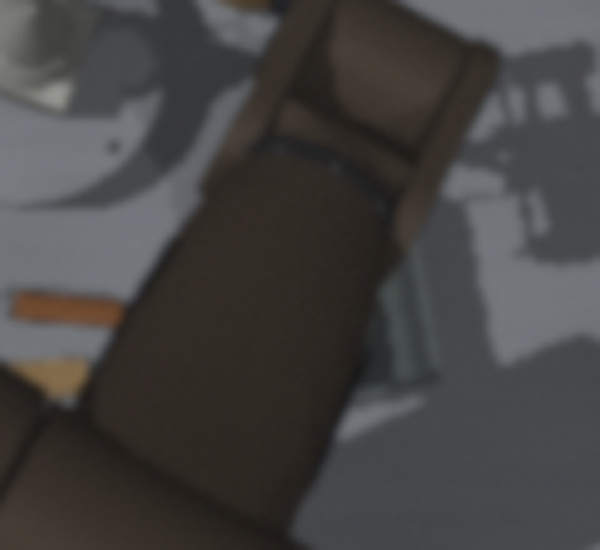

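The flap is at about 1.7 rad, with the gauge's pink-lit edge visible at about (212,395). The bar is still in the fingers. I'll release partly, lift clear, and take the twist while moving back over the gauge.

Call:
{"op": "arm_command", "data": {"deltas": [[[0.75,0,0,0,0],[0.75,0,0,0,0],[0.75,0,0,0,0],[0.75,0,0,0.1,0],[0.75,0,0,0.3,0],[0.75,0,0,0.35,0],[0.75,0,0,0.35,0],[0.75,0,0,0.1,0]]]}}

```text
t: 6.35
eef_pos: [579.2, -256.1, 314.0]
tcp_rot: [-3.131, 0.015, 1.749]
ft_force: [-0.1, -1.2, 0.4]
opening: 0.25
```

```bash
python3 - <<'E'
from h import *
arc()
cam('scene')
c=load('scene'); save(c,'s6.png',(190,110,400,290),3.3)
E
```

```text
X 48.50158986035927 Z 247.97377612792627 r 252.67251110108 phi 101.0668603631269 theta 1.4619494779899163 lat -0.6276246476904879 F [-0.14667816 -1.18545601  0.35556494] op 0.24977634209549252 [-3.13087415  0.0150355   1.74859853]
```

View pics/s6.png

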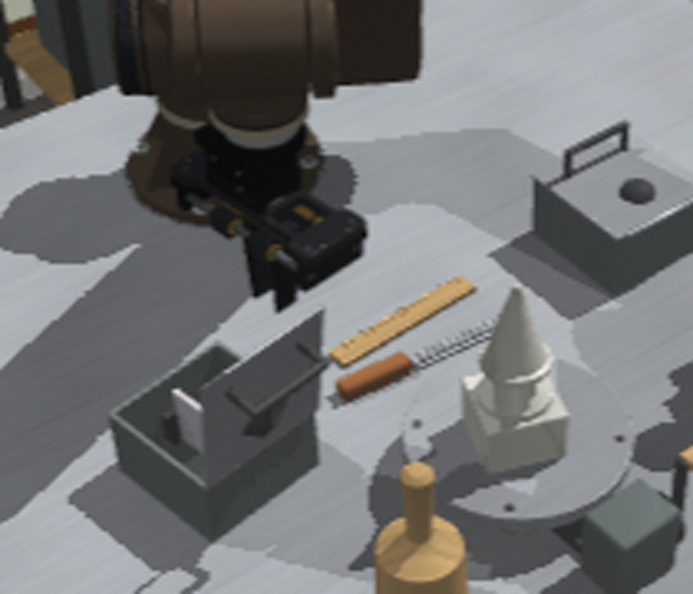

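Flap stayed upright and the fingers are clear. Now I move over the gauge and twist by -90°.

Call:
{"op": "arm_command", "data": {"deltas": [[[0.4,-0.15,-0.02,0.1,-0.155],[0.4,-0.15,-0.02,0,-0.155],[0.4,-0.15,-0.02,0,-0.155],[0.4,-0.15,-0.03,0,-0.155],[0.4,-0.15,-0.03,0,-0.155],[0.4,-0.15,-0.03,0,-0.155],[0.4,-0.15,-0.03,0,-0.155],[0.4,-0.15,-0.03,0,-0.155],[0.4,-0.12,-0.02,0,-0.155],[0.4,0,0,0,-0.155],[0.4,0,0,0,-0.155],[0.4,0,0,0,-0.155]]]}}

```text
t: 7.4
eef_pos: [434.5, -278.5, 329.3]
tcp_rot: [-3.133, 0.017, 0.25]
ft_force: [0.8, 0.2, -0.6]
opening: 0.602
```

```bash
python3 - <<'E'
from h import *
for n in('scene','top'): cam(n)
c=load('scene'); save(c,'s7.png',(190,130,330,290),3.7)
c=load('top'); save(c,'t7.png',(340,195,430,275),8.8)
s=env.state();print(s['eef_pos'],s['tcp_rot'],s['joints'])
E
```

```text
[ 434.77786056 -278.49451445  329.30559882] [-3.13298637  0.0173827   0.25445535] [-0.69285914  0.23833276  1.64079271 -0.00948548  1.2796163   0.6263577 ]
```

View pics/s7.png

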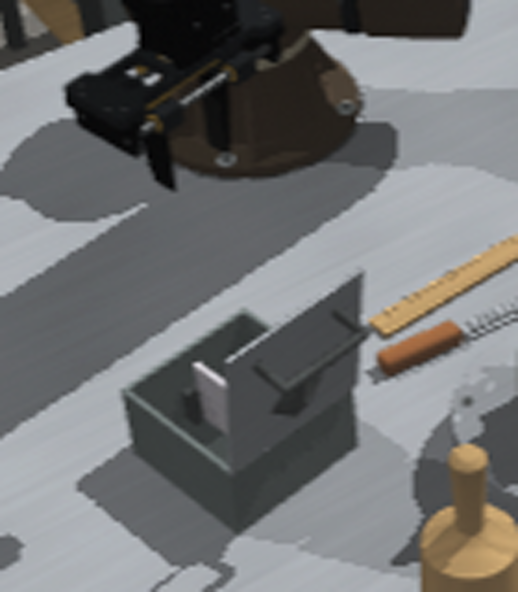

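View pics/t7.png

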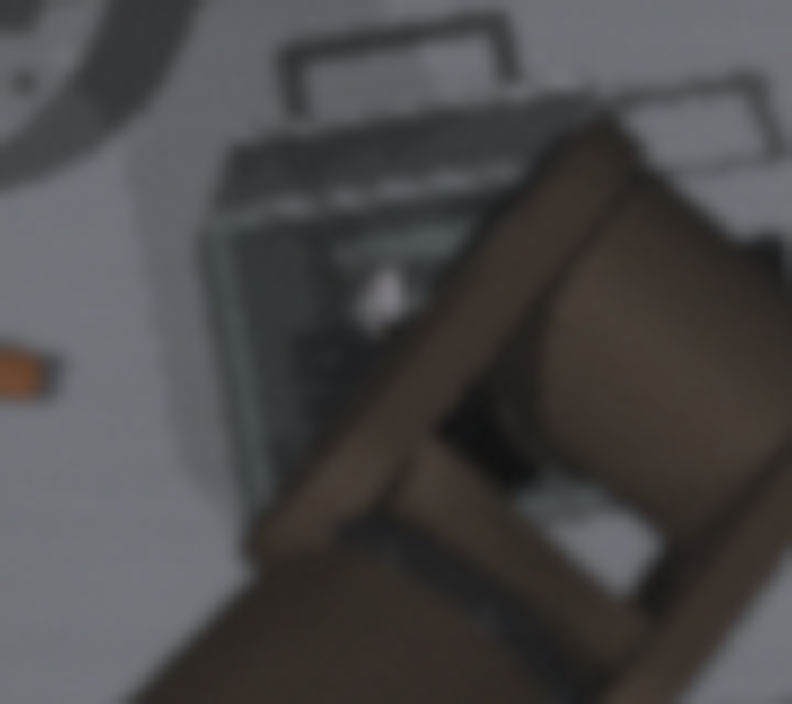

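```bash
python3 - <<'E'
from h import *
c=load('top');T=lambda u,v:np.array([340+u/8.8-.5,195+v/8.8-.5])
print(atz(c,*T(385,268),75))
p=proj(c,[494.9,-270.5,75])[0]; print((p+.5-[340,195])*8.8)
E
```

```text
[ 498.45499368 -268.8728942    75.        ]
[388.56061344 275.99536546]
```

Call:
{"op": "arm_command", "data": {"deltas": [[[0.4,0.1,0,0,-0.1],[0.4,0.01,0,-0.2,0],[0.4,0,0,-0.35,0],[0.4,0,0,-0.35,0],[0.4,0,0,-0.35,0],[0.4,0,0,-0.35,0],[0.4,0,0,-0.2,0],[0.4,0,0,0,0],[0.4,0,0,0,0]]]}}

```text
t: 8.25
eef_pos: [444.3, -277.4, 145.4]
tcp_rot: [-3.137, 0.014, 0.216]
ft_force: [0.7, 0.1, -0.5]
opening: 0.598
```

Call:
{"op": "arm_command", "data": {"deltas": [[[0.4,0.03,-0.01,0,-0.05],[0.4,0,0,-0.2,0],[0.4,0,0,-0.2,0],[0.4,0,0,-0.1,0],[0.4,0,0,0,0],[0.4,0,0,0,0]]]}}

```text
t: 8.75
eef_pos: [450.7, -281.1, 102.7]
tcp_rot: [3.138, 0.006, 0.187]
ft_force: [0.7, 0.2, 0.4]
opening: 0.601
```

```bash
python3 - <<'E'
from h import *
for n in('scene','top'): cam(n)
c=load('scene'); save(c,'s8.png',(200,170,320,290),5)
c=load('top'); save(c,'t8.png',(340,195,430,275),8.8)
s=env.state();print(s['eef_pos'],s['tcp_rot'],s['ft_force'])
E
```

```text
[ 450.7500287  -281.09828372  102.85004638] [3.13724136 0.00597439 0.18676099] [-0.70984794  0.43517066  0.1406019 ]
```

View pics/s8.png

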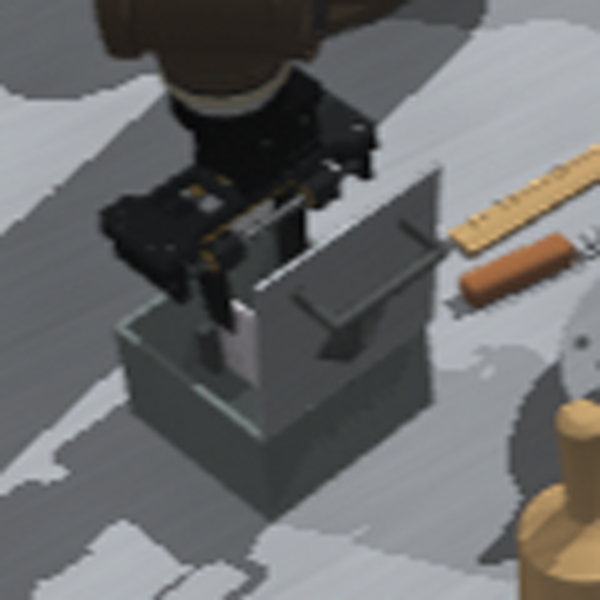

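Fingers straddle the gauge, which shows at (245,330). I'll descend the rest of the way and grip.

Call:
{"op": "arm_command", "data": {"deltas": [[[0.4,-0.04,0.02,-0.1,-0.01],[0.4,0,0,-0.2,0],[0.4,0,0,-0.2,0],[0.4,0,0,-0.12,0],[0.4,0,0,0,0],[0.4,0,0,0,0]]]}}

```text
t: 9.35
eef_pos: [449.5, -281.2, 45.8]
tcp_rot: [3.129, -0.001, 0.181]
ft_force: [-0.7, -0.9, -0.3]
opening: 0.599
```

Call:
{"op": "arm_command", "data": {"deltas": [[[0.4,-0.02,0.025,-0.03,0],[0.7,0,0,0,0],[1,0,0,0,0],[1,0,0,0,0],[1,0,0,0,0],[1,0,0,0,0],[1,0,0,0,0],[1,0,0,0,0],[1,0,0,0,0]]]}}

```text
t: 10.1
eef_pos: [449.0, -279.7, 47.3]
tcp_rot: [3.123, -0.006, 0.181]
ft_force: [0.1, -0.4, 0.3]
opening: 0.094
```

Call:
{"op": "arm_command", "data": {"deltas": [[[1,0,0,0,0],[1,0,0,0,0],[1,0,0,0,0]]]}}

```text
t: 10.35
eef_pos: [448.9, -279.7, 47.3]
tcp_rot: [3.124, -0.006, 0.182]
ft_force: [-0.1, 0.3, -0.3]
opening: 0.06
```

Opening is 5.7 mm, so it's on the 6 mm gauge. Lifting straight up.

Call:
{"op": "arm_command", "data": {"deltas": [[[1,0,0,0.1,0],[1,0,0,0.2,0],[1,0,0,0.2,0],[1,0,0,0.25,0],[1,0,0,0.25,0],[1,0,0,0.25,0],[1,0,0,0.25,0],[1,0,0,0.25,0],[1,0,0,0.15,0],[1,0,0,0,0],[1,0,0,0,0],[1,0,0,0,0]]]}}

```text
t: 11.35
eef_pos: [445.0, -276.5, 250.0]
tcp_rot: [3.128, -0.003, 0.181]
ft_force: [0.5, 0.1, -1.6]
opening: 0.061
```

```bash
python3 - <<'E'
from h import *
for n in('scene','top'): cam(n)
c=load('scene'); save(c,'s9.png',(200,130,360,290),3.7)
c=load('top'); save(c,'t9.png',(300,145,430,275),4.5)
s=env.state();print(s['eef_pos'],s['tcp_rot'],s['ft_force'],s['opening'])
E
```

```text
[ 444.79634919 -276.39741709  249.2547215 ] [ 3.12880336e+00 -1.82740029e-03  1.80504633e-01] [ 0.59336481 -0.25691378 -1.54675227] 0.06207165925857797
```

View pics/s9.png

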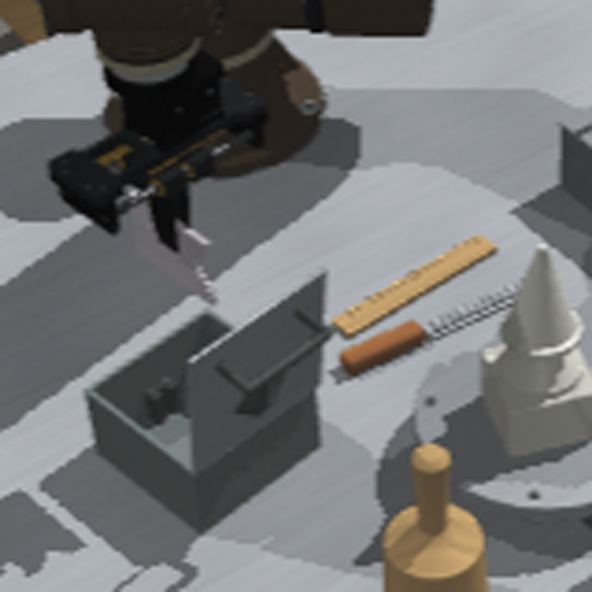

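View pics/t9.png

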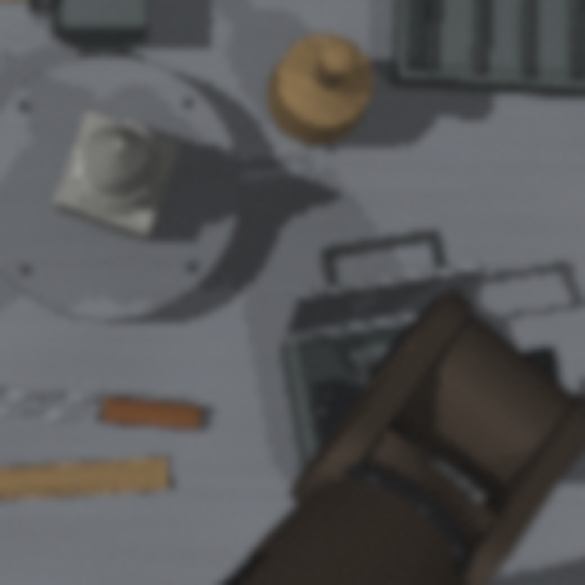

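The gauge is out, V-notch facing the flap side at about (205,270). Next I move sideways past the flap, then toward the stone.

Call:
{"op": "arm_command", "data": {"deltas": [[[1,0,0.15,0,0],[1,0,0.25,0,0],[1,0,0.25,0,0],[1,0.03,0.25,0,0],[1,0.05,0.25,-0.03,0],[1,0.15,0.2,-0.05,0],[1,0.2,0.2,-0.05,0],[1,0.2,0.2,-0.05,0],[1,0.15,0.15,-0.05,0],[1,0,0,0,0],[1,0,0,0,0]]]}}

```text
t: 12.37
eef_pos: [518.8, -69.2, 214.4]
tcp_rot: [3.141, 0.015, 0.178]
ft_force: [-0.9, -0.2, -1.5]
opening: 0.059
```

```bash
python3 - <<'E'
from h import *
for n in('scene','top'): cam(n)
c=load('scene'); save(c,'s10.png',(250,130,410,290),3.7)
c=load('top'); save(c,'t10.png',(280,145,410,275),4.5)
s=env.state();print(s['eef_pos'],s['tcp_rot'],s['ft_force'],s['opening'])
E
```

```text
[518.5242284  -70.20016353 214.84869024] [3.14081637 0.0142354  0.17675825] [ 0.34721788  0.25900983 -1.88134345] 0.06254390327243345
```

View pics/s10.png

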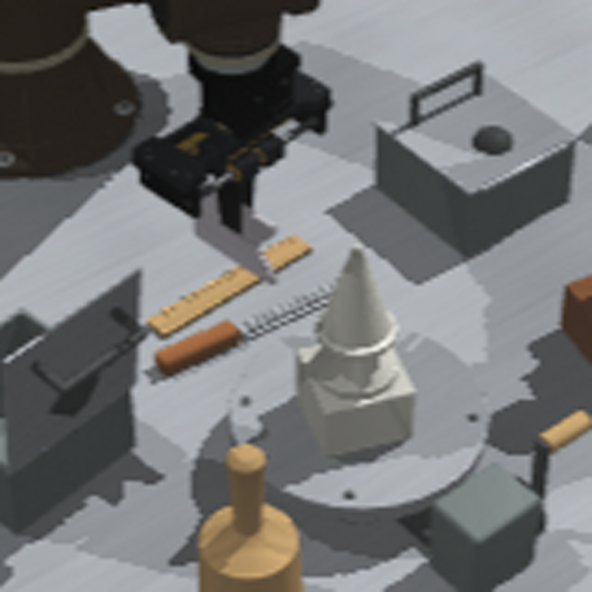

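View pics/t10.png

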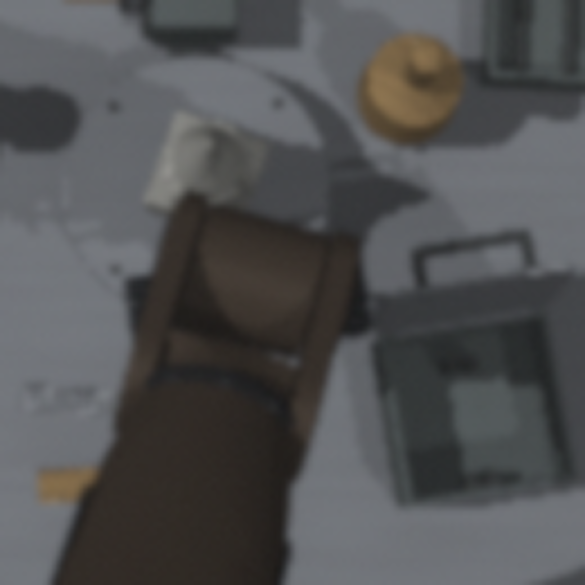

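Call:
{"op": "arm_command", "data": {"deltas": [[[1,0.1,0.05,0.01,0],[1,0.12,0.05,0.01,0],[1,0.06,0.04,0,0],[1,0,0,0,0],[1,0,0,0,0],[1,0,0,0,0]]]}}

```text
t: 12.97
eef_pos: [546.7, -57.6, 217.5]
tcp_rot: [3.141, 0.014, 0.172]
ft_force: [-0.6, 0.5, -1.0]
opening: 0.06
```

```bash
cat > chk.py <<'E'
from h import *
import sys
for n in('scene','top'): cam(n)
s=env.state();print(s['eef_pos'],s['tcp_rot'],s['ft_force'],s['opening'],s['qvel'].round(4))
e=s['eef_pos']; y=s['tcp_rot'][2]; d=np.array([np.cos(y),np.sin(y)]); g=np.array([*(e[:2]-3*d),e[2]-42.3])
n=np.array([-d[1],d[0]]); v=np.array([653,-37.2])-g[:2]
print('gauge',g,'x',v@d,'y',v@n,'z',210-g[2])
c=load('scene'); f=cv2.resize(c['frame'][:,:,::-1][130:290,250:410],None,fx=3.7,fy=3.7,interpolation=cv2.INTER_CUBIC)
cv2.imwrite('pics/'+sys.argv[1]+'.png',f)
prof=[(-50,0),(50,0),(50,10),(28,35),(50,60),(50,70),(-50,70)]
P=[[*(g[:2]+d*a),g[2]+b] for a,b in prof]
q=((proj(c,P)+.5-[250,130])*3.7).astype(int); cv2.polylines(f,[q],True,(0,0,255),1)
cv2.imwrite('pics/'+sys.argv[1]+'o.png',f)
E
python3 chk.py f1
```

```text
[546.59604252 -57.60224607 217.54234141] [3.14062304 0.0144719  0.17186043] [-0.12979143 -0.5152489  -1.99063527] 0.06353737772863276 [ 0.0008 -0.0013 -0.0006  0.0019  0.0006  0.0025]
gauge [543.64023759 -58.11529306 175.24234141] x 111.32555102343042 y 1.9049431410621906 z 34.757658591545635
```

View pics/f1.png

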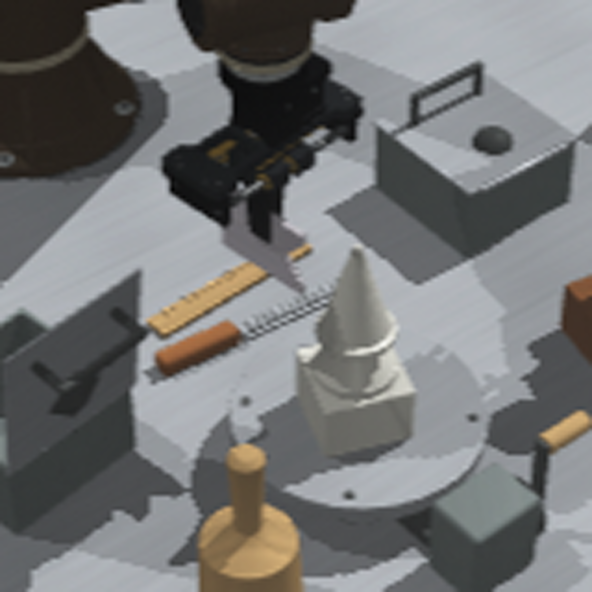

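View pics/f1o.png

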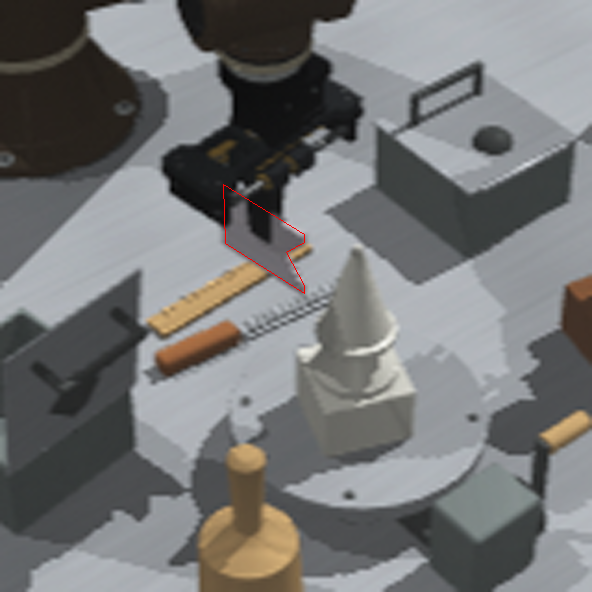

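The model outline matches the gauge in the picture to within a pixel or two, with the notch level with the spire. A last small nudge brings it about 6 mm closer.

Call:
{"op": "arm_command", "data": {"deltas": [[[1,0.06,0.03,0,0],[1,0,0,0,0],[1,0,0,0,0],[1,0,0,0,0],[1,0,0,0,0],[1,0,0,0,0]]]}}

```text
t: 13.57
eef_pos: [552.5, -54.7, 217.7]
tcp_rot: [3.141, 0.015, 0.171]
ft_force: [-0.0, 0.3, -2.9]
opening: 0.059
```

```bash
python3 chk.py f2; python3 -c "
from h import *
c=load('scene'); save(c,'full.png',k=1.25)"
```

```text
[552.5665964  -54.75255699 217.74749339] [3.14063466 0.01450101 0.1710037 ] [-0.60612567 -0.05423644 -1.67755078] 0.06281467565194779 [-0.0018  0.0003 -0.0006 -0.     -0.0001  0.0003]
gauge [549.61035301 -55.26307147 175.44749339] x 104.95547326125232 y 0.20564103614210794 z 34.55250660857274
```

View pics/f2o.png

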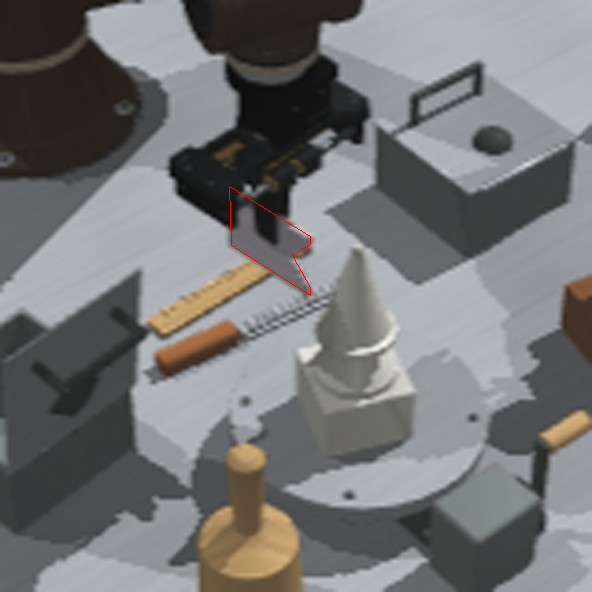

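View pics/full.png

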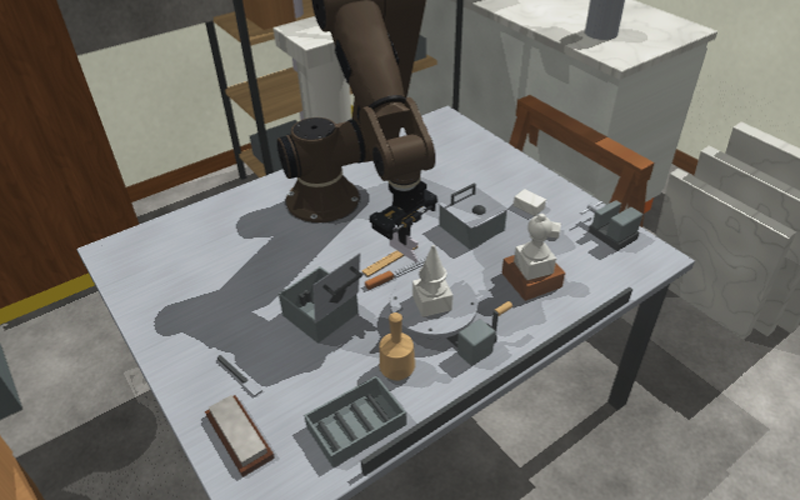

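All in place: the gauge is held still beside the spire, the ball box is shut at about (475,212), and the tools and stones are where they were. Handing in.

```bash
python3 -c "
from h import *
print(env.job_done())"
```

```text
the job is handed in; nothing more can be done
None
```

The pointed finial was on the turntable. I swung up the flap of the pyramid-stud box to about 1.7 rad, drew out the V-notch gauge, and handed the job in at about 14 s with it still held beside the spire.

- **Gauge position:** the last check puts the middle of the spire about 105 mm along the gauge's x axis. It is under 1 mm off sideways and 34.6 mm above the underside, against a notch height of 35 mm. That leaves a gap of about 34 mm to the stone.
- **Hold:** the tool is tilted about 0.015 rad and the fingers read about 6 mm open on the 6 mm gauge. The arm was at rest. The projected gauge outline matched the camera picture.
- **Rest of the scene:** in the last picture the ball box is shut, and the finials, tools and offcuts look unmoved. I checked this by eye, not by measuring.
- **Disagreement:** the turntable's screws gave its axis at (651, -29), while the finial's tip gave about (653, -37). I aimed at the stone itself. The 8 mm difference is well inside the 60 mm limit.

No check failed. The hand-in reports no verdict.

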